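Feel for the empty wells of a covered kajal crate, fill them and shut the keeper

TASK

Two of the six wells in the covered wooden crate are empty under their loose dust lids, the other four already hold a tin; a lid over a tin will not sink, so feel for the two that give. Put one of the two kajal pots into each empty well, pushing its lid down before it until the pot is fully home, and keep the pots upright all the way. Then swing the keeper bar over until it clicks into its catch, let go, and leave the combs, hairpin tin and dish where they are.

Things in the scene. Friction and masses are not known exactly. Their poses are not given: they have to be found in the camera images.
- crate: Fixed dark wooden crate, 110 (its x) x 162 (its y) x 44 mm high, origin at the centre of its underside, z up; position and yaw vary. Six square wells: 2 columns (crate x = -26, +26 mm) by 3 rows (y = -52, 0, +52), openings 46 x 46, walls 6 mm, each under an identical plywood lid (44 x 44 x 3 mm, top 2 mm below the rim). Brass hinge cheeks, 60 mm high, at the +y end.
- well_1 (a point): Seat of the well at crate x = -26, y = -52 mm: on the well's axis, 10 mm above the crate's underside, 34 below its rim, where the centre of a pot's underside is when fully home. Its lid slides straight down on a soft spring (under 1 N) and comes up when freed. Over a hidden tin it sinks 2 mm and stops hard; in an empty well it sinks 32 mm.
- well_2 (a point): Seat of the well at crate x = -26, y = 0 mm: on the well's axis, 10 mm above the crate's underside, 34 below its rim, where the centre of a pot's underside is when fully home. Its lid slides straight down on a soft spring (under 1 N) and comes up when freed. Over a hidden tin it sinks 2 mm and stops hard; in an empty well it sinks 32 mm.
- well_3 (a point): Seat of the well at crate x = -26, y = 52 mm: on the well's axis, 10 mm above the crate's underside, 34 below its rim, where the centre of a pot's underside is when fully home. Its lid slides straight down on a soft spring (under 1 N) and comes up when freed. Over a hidden tin it sinks 2 mm and stops hard; in an empty well it sinks 32 mm.
- well_4 (a point): Seat of the well at crate x = 26, y = -52 mm: on the well's axis, 10 mm above the crate's underside, 34 below its rim, where the centre of a pot's underside is when fully home. Its lid slides straight down on a soft spring (under 1 N) and comes up when freed. Over a hidden tin it sinks 2 mm and stops hard; in an empty well it sinks 32 mm.
- well_5 (a point): Seat of the well at crate x = 26, y = 0 mm: on the well's axis, 10 mm above the crate's underside, 34 below its rim, where the centre of a pot's underside is when fully home. Its lid slides straight down on a soft spring (under 1 N) and comes up when freed. Over a hidden tin it sinks 2 mm and stops hard; in an empty well it sinks 32 mm.
- well_6 (a point): Seat of the well at crate x = 26, y = 52 mm: on the well's axis, 10 mm above the crate's underside, 34 below its rim, where the centre of a pot's underside is when fully home. Its lid slides straight down on a soft spring (under 1 N) and comes up when freed. Over a hidden tin it sinks 2 mm and stops hard; in an empty well it sinks 32 mm.
- pot_a: Green glass kajal pot: round body 40 mm diameter, 34 high, foot chamfered; on it a plain aluminium stopper, 16 mm diameter, 26 tall (60 in all): hold it by that. 0.11 to 0.18 kg, enough to keep a free lid down. Origin at the centre of its underside, z up. Starts upright on the table to the robot's right, in varying places. When home, its 34 mm high shoulder is level with the rim.
- pot_b: A second pot, the same as pot_a.
- keeper (a joint): Angle (rad) of the steel keeper bar, 24 mm wide, 8 thick, 216 long from its hinge: 0 = shut, level along the crate's middle line between the stoppers, 3 mm above the rim, reaching 45 mm past the crate's -y end; pi/2 = upright; starts at 2.05 to 2.3, leaning outward. Friction (0.11 N m) keeps it where it is left. A pot that is not home blocks it.
- catch (a point): Sprung catch nub (8 mm ball) that snaps over the bar's +x edge: on a brass post, 8 x 8 x 61 mm, standing at crate x = +24, y = -86 mm outside the -y end wall. Passing it takes about 3 N at the bar's end at 0.07 to 0.03 rad, then the bar snaps in and sits at its stop at 0.
- keeper_hinge (a point): Point on the keeper's hinge axis, 51 mm above the crate's underside, at crate x = 0, y = +90 mm. The hinge axis runs along the crate's x axis.
- keeper_grip (a point): Point on the middle of the bar's free end, 200 mm from the hinge and 16 mm from the tip, to pinch across the 24 mm width (along the crate's x axis). With the bar shut it is at crate y = -110 mm, 51 mm above the crate's underside, clear of the crate's end.
- hairpin_tin: Bystander: round aluminium box with cap, 60 mm diameter, 32 mm high, origin at the centre of its underside.
- dish: Bystander: green ceramic trinket dish, 76 mm diameter, 22 mm high, origin at the centre of its underside.
- combs: Bystander: two crossed black plastic combs lying flat, about 110 x 65 mm, 8 mm high, origin at the middle of the underside.
Things that resemble listed ones, but are neither listed nor needed, are in the scene too. What is shaped like the pot_a but orange is not meant. Leave any pink look-alike of the pot_b alone.

How it is judged:
By the outcome, as a careful person would: the job done as asked, in the order asked, and still so for the second after the job is handed in, with the robot touching nothing.
It also fails if it takes over 72 s, if anything falls off the work surface, if the arm or the gripper's body presses on something with over 40 N, if the wrist force passes 120 N, or if a joint passes its speed limit or range.

ROBOT

A 7-joint arm with a two-finger parallel gripper is mounted at the origin on the work surface. World frame = base frame: x ahead of the robot, y to its left, z up, the work surface at z = 0. Lengths are in m, angles in rad, forces in N, time in s.
With the tool pointing down it reaches from about 0.4 to 0.875 m from the base axis. Payload 6.5 kg.
Tool frame: the origin (TCP) lies at the very end of the fingers, on their centre line; the grasp point (between the pads) lies arm.grasp_offset behind it (arm.grasp_offset is the distance from the TCP to the grasp point, in m); z points along the fingers, y is the direction in which the jaws open and shut (so a half turn about z gives the same grasp; the last joint's range is limited). The gripper opens to 85 mm and grips with 20 to 120 N. Pads are 22 mm wide; open, the fingers measure 114 mm over their backs; the gripper's body (76 mm by 85 mm) begins 54 mm behind the grasp point. The pads swing forward as they close: fully open they stand 13 mm farther back than shut.
Start: joints at [-1.339, 0.536, -0.004, 1.538, 0.003, 1.067, -0.071], TCP at [0.191, 0.621, 0.231] pointing down, gripper open.
Joint ranges: [-2.7, 2.7], [-0.37, 2.16], [-1.27, 1.26], [0.24, 2.4], [-1.31, 4.45], [0.19, 1.91], [-2.76, 2.76]. Speed limits (rad/s): [2.39, 2.39, 3.14, 3.14, 3.14, 3.14, 3.14].

INTERFACE

Orientations are given as a unit quaternion [x, y, z, w].
In Python, from rig import arm gives the robot as it stands. Calls block until the motion is done:
- arm.move_to(position, orientation): joint-space move of the TCP to a pose.
- arm.movel(position, feed=0.15, rotation=None): straight line of the TCP; rotation=None keeps the orientation; feed is the mean speed in m/s.
- arm.set_joints(angles): joint-space move.
- arm.command_gripper(opening, grip_force=None): finger opening in m; grip_force is the grip in N (None keeps the last); returns when the fingers have stopped.
- arm.sleep(seconds).
- arm.solve_ik(position, orientation): joint angles nearest the present ones, or None.
- arm.grab_frame(name): name is "scene" or "top" or "wrist"; returns (picture, depth): 420x560x3 uint8, red, green, blue; 420x560 float32, m along the optical axis (not along the pixel's ray), 0 where there is no reading.
- arm.get_calibration(name): a dict with "intrinsics" (3x3 intrinsics, pixels), "origin" and "attitude" of the camera in the world; the wrist camera has in their place "hand_eye" (4x4, takes a point from camera to tool coordinates, whose origin is the TCP and whose axes are the flange's). Camera axes: x right, y down, z forward; pixel columns grow to the right and rows downward; lengths in m; the calibration is good to about 2 mm. A picture is of the moment at which its call begins: read the wrist's pose just before it. get_calibration takes no time and is no camera call.
A pose or a line that the arm cannot do raises arm.PlanningError and nothing moves.
- arm.finish_job(): hands the job in, once; it reports no verdict.
Readings, each from a call of its own:
- arm.get_time(): time.
- arm.get_joint_pos(): joint angles.
- arm.get_qvel(): joint speeds.
- arm.get_joint_torque(): joint torques, N m.
- arm.get_tool_pos(): TCP position.
- arm.get_ee_rot(): TCP orientation.
- arm.get_force(): force on the tool from outside, world axes, zero at the start.
- arm.get_moment(): the same for the moment, N m.
- arm.get_finger_gap(): finger opening in m.
Only numpy, scipy, OpenCV 4.12 (cv2) and the standard library are available. Lean on these libraries where they do the work, as an engineer would, in place of code of your own. Each camera call takes 0.05 s, during which the arm holds its last target.

## Working session

There is one attempt and no reset: what is moved stays moved. The work goes in short steps, each a Python script; the robot and the scene stay as the last script left them, time stands still between calls to the robot, and variables do not carry over. Pictures are saved under pics/ and viewed, and the job is handed in when it is done.

```bash
ls; mkdir -p pics; python3 - <<'E'
from rig import arm
import cv2,numpy as np
np.set_printoptions(precision=4,suppress=True)
print(arm.get_time(),arm.grasp_offset,arm.get_tool_pos(),arm.get_ee_rot(),arm.get_finger_gap())
for n in ("scene","top"):
    p,d=arm.grab_frame(n); cv2.imwrite(f"pics/{n}0.png",p[:,:,::-1]); np.savez(f"{n}0.npz",p=p,d=d)
    c=arm.get_calibration(n);print(n,c)
print(arm.get_calibration("wrist"),arm.get_force())
E
```

```text
pics
0.0 0.0187 [0.1905 0.6208 0.2304] [ 0.1483  0.9889 -0.0009 -0.0001] 0.08537520889560613
scene {'intrinsics': array([[403.7596,   0.    , 270.922 ],
       [  0.    , 403.7596, 207.4981],
       [  0.    ,   0.    ,   1.    ]]), 'origin': array([ 0.9017, -0.134 ,  0.7085]), 'attitude': array([ 0.681 ,  0.6775, -0.1914, -0.2016])}
top {'intrinsics': array([[437.9767,   0.    , 276.638 ],
       [  0.    , 437.9767, 208.3213],
       [  0.    ,   0.    ,   1.    ]]), 'origin': array([ 0.4123, -0.1244,  0.9974]), 'attitude': array([ 0.7078, -0.7031,  0.0433, -0.053 ])}
{'intrinsics': array([[297.6722,   0.    , 279.587 ],
       [  0.    , 297.6722, 213.2836],
       [  0.    ,   0.    ,   1.    ]]), 'hand_eye': array([[-0.0008, -0.9512, -0.3086,  0.0793],
       [ 1.    , -0.0007, -0.0005,  0.0001],
       [ 0.0003, -0.3086,  0.9512, -0.1427],
       [ 0.    ,  0.    ,  0.    ,  1.    ]])} [ 0.2158 -0.0163 -0.3135]
```

View pics/scene0.png

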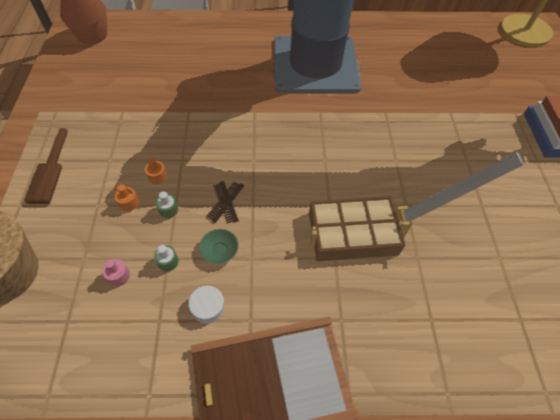

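View pics/top0.png

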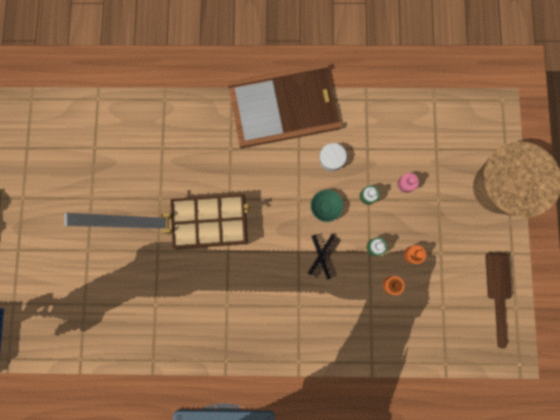

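```bash
cat > h.py <<'E'
import numpy as np,cv2
from scipy.spatial.transform import Rotation as R
np.set_printoptions(precision=4,suppress=True)
def ray(cal,uv,z):
    K=cal["intrinsics"];o=cal["origin"];Rm=R.from_quat(cal["attitude"]).as_matrix()
    uv=np.atleast_2d(uv).astype(float)
    d=np.c_[(uv[:,0]-K[0,2])/K[0,0],(uv[:,1]-K[1,2])/K[1,1],np.ones(len(uv))]@Rm.T
    return o+d*((z-o[2])/d[:,2])[:,None]
def proj(cal,P):
    K=cal["intrinsics"];o=cal["origin"];Rm=R.from_quat(cal["attitude"]).as_matrix()
    c=(np.atleast_2d(P)-o)@Rm; return np.c_[c[:,0]/c[:,2]*K[0,0]+K[0,2],c[:,1]/c[:,2]*K[1,1]+K[1,2]]
E
python3 - <<'E'
from h import *
t=cv2.imread('pics/top0.png');s=cv2.imread('pics/scene0.png')
a=cv2.resize(t[180:265,150:265],None,fx=6,fy=6,interpolation=cv2.INTER_CUBIC);cv2.imwrite('pics/c1.png',a)
a=cv2.resize(t[140:300,300:440],None,fx=3.7,fy=3.7,interpolation=cv2.INTER_CUBIC);cv2.imwrite('pics/c2.png',a)
a=cv2.resize(s[180:280,295:430],None,fx=5.5,fy=5.5,interpolation=cv2.INTER_CUBIC);cv2.imwrite('pics/c3.png',a)
E
```

```text
(no output)
```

View pics/c1.png

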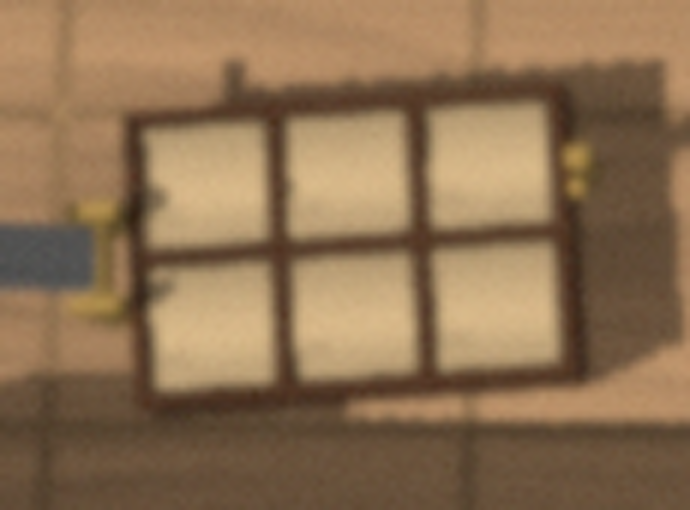

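View pics/c2.png

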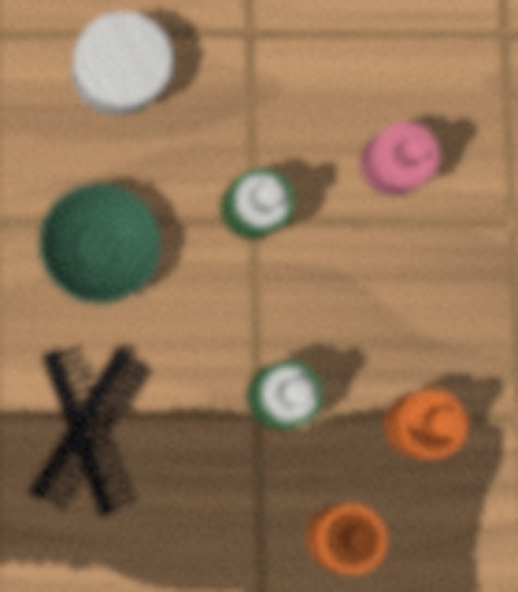

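View pics/c3.png

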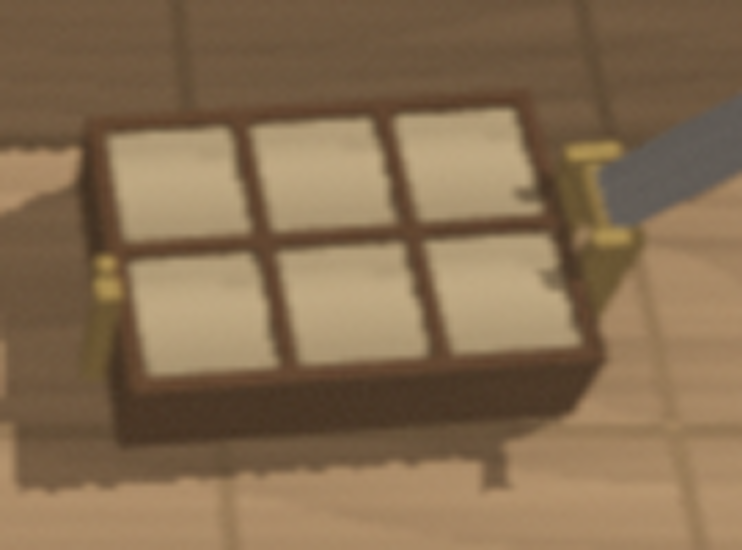

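```bash
python3 - <<'E'
from h import *
from rig import arm
fits={}
for n,box in (("top",(165,190,250,252)),("scene",(305,190,410,265))):
    cal=arm.get_calibration(n); im=np.load(n+"0.npz")["p"]
    hsv=cv2.cvtColor(im,cv2.COLOR_RGB2HSV)
    x0,y0,x1,y1=box
    v=im[y0:y1,x0:x1].astype(float)
    m=((v[...,0]>150 if n=="top" else v[...,0]>140)&(v[...,2]/v[...,0]>(.55))).astype(np.uint8)
    m=cv2.erode(m,np.ones((2,2)))*1
    k,lab,st,cen=cv2.connectedComponentsWithStats(m,connectivity=4)
    L=[(st[i],cen[i]) for i in range(1,k) if 150<st[i][4]<900]
    cs=[]
    for i in range(1,k):
        if 100<st[i][4]<900:
            c,_=cv2.findContours((lab==i).astype(np.uint8),0,1);r=cv2.minAreaRect(c[0]);cs.append(np.array(r[0])+[x0,y0]+[0.5,0.5]); print(n,st[i],r[0],r[1])
    if len(cs)<6: continue
    P=ray(cal,cs,0.042)[:,:2]; ctr=P.mean(0);print("ctr",ctr)
    # yaw: iterate correspondences
    th=np.deg2rad(0)
    for _ in range(5):
        c,s=np.cos(th),np.sin(th);Q=(P-ctr)@np.array([[c,-s],[s,c]])
        M=np.c_[np.sign(Q[:,0])*.026,np.round(Q[:,1]/.052)*.052]
        th=np.arctan2((M[:,0]*(P-ctr)[:,1]-M[:,1]*(P-ctr)[:,0]).sum(),(M*(P-ctr)).sum())
    Rm=np.array([[np.cos(th),-np.sin(th)],[np.sin(th),np.cos(th)]])
    print("yaw",th,"res mm",(P-ctr-M@Rm.T)*1e3)
    # check rim corners by projection
    C=np.c_[np.array([[.055,.081],[.055,-.081],[-.055,-.081],[-.055,.081]])@Rm.T+ctr,np.full(4,.044)]
    print(proj(cal,C))
for n in ("top","scene"):
    cal=arm.get_calibration(n); im=np.load(n+"0.npz")["p"];d=np.load(n+"0.npz")["d"]
    hsv=cv2.cvtColor(im,cv2.COLOR_RGB2HSV)
    w=((hsv[...,1]<40)&(hsv[...,2]>140)).astype(np.uint8)
    k,lab,st,cen=cv2.connectedComponentsWithStats(w)
    for i in range(1,k):
        if 25<st[i][4]<3000: print(n,"white",st[i],cen[i],ray(cal,cen[i],.060)[0,:2])
    g=cv2.inRange(hsv,(60,80,25),(95,255,200))
    k,lab,st,cen=cv2.connectedComponentsWithStats(g)
    for i in range(1,k):
        if 25<st[i][4]<3000: print(n,"green",st[i],cen[i],ray(cal,cen[i],.0)[0,:2])
E
```

```text
top [  0   0  23  22 169] (11.0, 10.5) (21.0, 22.0)
top [ 27   0  35   4 102] (44.0, 1.5) (3.0, 34.0)
top [ 57   9  20  19 335] (66.5, 18.0) (18.0, 19.0)
top [ 34  10  19  19 336] (43.0, 19.0) (18.0, 18.0)
top [ 11  12  19  19 320] (20.0, 21.0) (18.0, 18.0)
top [ 58  32  20  19 345] (67.5, 41.0) (18.0, 19.0)
top [ 35  34  19  19 339] (44.0, 43.0) (18.0, 18.0)
top [ 11  35  20  20 327] (20.553281784057617, 44.58606719970703) (18.107147216796875, 18.92197036743164)
ctr [0.5271 0.0468]
yaw 0.044651755587546874 res mm [[  7.7442  11.1737]
 [ 26.014   -9.5185]
 [-12.9557  -8.335 ]
 [-13.1557  -8.4201]
 [-15.5761  -9.6494]
 [-11.8064  -9.2927]
 [-14.2015  -9.8149]
 [-15.6898 -10.4122]]
[[168.0446 191.9258]
 [241.0396 189.078 ]
 [242.3547 238.7529]
 [168.2117 241.5772]]
scene [ 63  11  25  19 368] (74.8758773803711, 20.010345458984375) (17.93782615661621, 22.837507247924805)
scene [ 37  13  24  19 383] (48.61726379394531, 21.75885009765625) (17.960132598876953, 22.54994010925293)
scene [ 11  14  24  20 391] (22.47124481201172, 23.568584442138672) (18.226207733154297, 22.54994010925293)
scen
[... 525 characters left out ...]
93]
 [ -4.893   -8.4741]
 [ 20.1436   8.6956]]
[[411.4743 252.0526]
 [323.22   253.8868]
 [317.7352 203.0947]
 [399.5205 201.6627]]
top white [ 236   81   46   59 1984] [258.2359 110.1724] [ 0.7616 -0.0683]
top white [320 143  27  27 561] [332.4938 156.2406] [ 0.6569 -0.2326]
top white [363 187  15  15 164] [370.1159 193.6707] [ 0.5741 -0.3131]
top white [371 239  14  15 171] [377.4035 246.1813] [ 0.4608 -0.3261]
top green [312 191  30  29 689] [326.8868 205.0682] [ 0.5573 -0.2256]
scene white [159 192  15  16 125] [166.344 199.208] [ 0.4732 -0.3227]
scene white [157 245  17  18 171] [165.4386 252.8363] [ 0.5868 -0.3096]
scene white [189 286  35  33 924] [206.0747 302.053 ] [ 0.6768 -0.2311]
```

```bash
python3 - <<'E'
from h import *
from rig import arm
import itertools
for n,box in (("top",(165,190,250,252)),("scene",(305,190,410,265))):
    cal=arm.get_calibration(n); im=np.load(n+"0.npz")["p"]
    x0,y0,x1,y1=box
    v=im[y0:y1,x0:x1].astype(float)
    m=((v[...,0]>(150 if n=="top" else 140))&(v[...,2]/v[...,0]>.55)).astype(np.uint8)
    m=cv2.erode(m,np.ones((3,3)))
    k,lab,st,cen=cv2.connectedComponentsWithStats(m,connectivity=4)
    idx=[i for i in range(1,k) if st[i][4]>220 and st[i][4]/(st[i][2]*st[i][3])>.7]
    cs=[]
    for i in idx:
        c,_=cv2.findContours((lab==i).astype(np.uint8),0,1);cs.append(np.array(cv2.minAreaRect(c[0])[0])+[x0,y0])
    print(n,len(cs))
    P=ray(cal,cs,0.042)[:,:2]; ctr=P.mean(0);print("ctr",ctr)
    th=0.
    for _ in range(5):
        c,s=np.cos(th),np.sin(th);Q=(P-ctr)@np.array([[c,-s],[s,c]])
        M=np.c_[np.sign(Q[:,0])*.026,np.round(Q[:,1]/.052)*.052]
        th=np.arctan2((M[:,0]*(P-ctr)[:,1]-M[:,1]*(P-ctr)[:,0]).sum(),(M*(P-ctr)).sum())
    Rm=np.array([[np.cos(th),-np.sin(th)],[np.sin(th),np.cos(th)]])
    print("yaw",th,"res mm\n",(P-ctr-M@Rm.T)*1e3)
    C=np.c_[np.array([[.055,.081],[.055,-.081],[-.055,-.081],[-.055,.081]])@Rm.T+ctr,np.full(4,.044)]
    print(proj(cal,C))
# depth clouds around pots
for n,bs in (("top",[(350,175,392,215),(357,226,399,266)]),("scene",[(140,235,190,280),(145,180,190,225)])):
    cal=arm.get_calibration(n);d=np.load(n+"0.npz")["d"];K=cal["intrinsics"];Rm=R.from_quat(cal["attitude"]).as_matrix()
    for b in bs:
        v,u=np.mgrid[b[1]:b[3],b[0]:b[2]];z=d[b[1]:b[3],b[0]:b[2]]
        X=np.stack([(u-K[0,2])/K[0,0]*z,(v-K[1,2])/K[1,1]*z,z],-1)[z>0]@Rm.T+cal["origin"]
        h=X[X[:,2]>.05]; b_=X[(X[:,2]>.028)&(X[:,2]<.04)]
        print(n,"stopper",h.mean(0),len(h),X[:,2].max(),"shoulder",b_.min(0),b_.max(0),(b_.min(0)+b_.max(0))/2)
E
```

```text
top 6
ctr [0.5154 0.0397]
yaw 0.07346500649532343 res mm
 [[-0.4921  0.1401]
 [ 0.8036  0.1621]
 [-0.1227 -0.9611]
 [ 0.5355  0.6606]
 [-0.3654  0.2446]
 [-0.3589 -0.2462]]
[[170.3092 198.2336]
 [243.3711 193.3076]
 [246.1788 243.0438]
 [171.9638 248.0122]]
scene 6
ctr [0.5156 0.0402]
yaw 0.07796229286776178 res mm
 [[ 0.1178 -0.4839]
 [-0.0139 -0.1724]
 [ 0.0043  0.3153]
 [ 0.0882  0.2079]
 [ 0.0047  0.041 ]
 [-0.2011  0.0921]]
[[405.1188 244.9209]
 [318.3544 251.3082]
 [310.0286 201.0103]
 [390.5871 195.6617]]
top stopper [ 0.5772 -0.3171  0.0589] 48 0.06316422939718713 shoulder [ 0.5582 -0.3386  0.029 ] [ 0.5962 -0.2982  0.0398] [ 0.5772 -0.3184  0.0344]
top stopper [ 0.4618 -0.3309  0.0598] 47 0.06449042262549887 shoulder [ 0.4428 -0.3509  0.0282] [ 0.4802 -0.3113  0.0399] [ 0.4615 -0.3311  0.034 ]
scene stopper [ 0.5795 -0.3178  0.0583] 75 0.06260284747359546 shoulder [ 0.5577 -0.3376  0.028 ] [ 0.5978 -0.2986  0.0395] [ 0.5778 -0.3181  0.0338]
scene stopper [ 0.4641 -0.3318  0.0581] 63 0.06235949705174204 shoulder [ 0.4427 -0.3522  0.0281] [ 0.4826 -0.3125  0.0399] [ 0.4626 -0.3323  0.034 ]
```

```bash
cat >> h.py <<'E'
CT=np.array([.5155,.0400]);YAW=.076
Rc=np.array([[np.cos(YAW),-np.sin(YAW)],[np.sin(YAW),np.cos(YAW)]])
def cw(x,y,z): return np.r_[CT+Rc@[x,y],z]
WELL={1:(-.026,-.052),2:(-.026,0),3:(-.026,.052),4:(.026,-.052),5:(.026,0),6:(.026,.052)}
def quat(alpha):  # tool down, jaw (y) axis at world angle alpha
    f=(alpha+np.pi/2)/2; return np.array([np.cos(f),np.sin(f),0,0])
PA=np.array([.5776,-.3181]);PB=np.array([.4622,-.3318])
E
python3 - <<'E'
from h import *
from rig import arm
for n,b in (("top",(55,205,165,235)),("scene",(395,145,530,225))):
    cal=arm.get_calibration(n);f=np.load(n+"0.npz");d=f["d"];K=cal["intrinsics"];Rm=R.from_quat(cal["attitude"]).as_matrix()
    v,u=np.mgrid[b[1]:b[3],b[0]:b[2]];z=d[b[1]:b[3],b[0]:b[2]];p=f["p"][b[1]:b[3],b[0]:b[2]].astype(int)
    m=(z>0)&(p[...,2]>=p[...,0]-3)
    X=np.stack([(u-K[0,2])/K[0,0]*z,(v-K[1,2])/K[1,1]*z,z],-1)[m]@Rm.T+cal["origin"]
    X=X[X[:,2]>.07]
    C=np.c_[(X[:,:2]-CT)@Rc,X[:,2]]
    r=np.hypot(C[:,1]-.09,C[:,2]-.051)
    a=np.arctan2(C[:,2]-.051,-(C[:,1]-.09))
    print(n,len(X),"xmid",C[:,0].min(),C[:,0].max(),np.median(C[:,0]),"r max",np.percentile(r,99),"ang",np.median(a[r>.1]),a[r>.1].std(), np.median(a[r>.18]))
for al in (YAW,YAW+np.pi):
    for P in (cw(0,.208,.30),cw(*WELL[3],.06),np.r_[PB,.04],np.r_[PA,.04],cw(0,-.11,.03)):
        print(al,arm.solve_ik(P,quat(al)))
E
```

```text
top 746 xmid -0.009118366302979491 0.008553895119431715 -0.000237873882833293 r max 0.2139858973568585 ang 2.245596566190116 0.010283799452197085 2.2508858060181325Traceback (most recent call last):
  File "<stdin>", line 12, in <module>
    return umr_minimum(a, axis, None, out, keepdims, initial, where)
ValueError: zero-size array to reduction operation minimum which has no identity
```

```bash
python3 - <<'E'
from h import *
from rig import arm
for al in (YAW,YAW+np.pi):
    for P in (cw(0,.208,.35),cw(*WELL[3],.06),np.r_[PB,.04],np.r_[PA,.04],cw(0,-.11,.03)):
        print(round(al,2),arm.solve_ik(P,quat(al)))
print(arm.get_time())
E
```

```text
0.08 [-0.8788  0.2807  0.4264  1.6593 -0.122   1.2279 -0.35  ]
0.08 [-0.5482  0.5757  0.3457  2.0705 -0.3595  0.552   0.1309]
0.08 [ 0.2129  0.7236  0.4482  1.8864 -0.4985  0.6437  1.0454]
0.08 [-0.0156  0.9174  0.7015  1.6451 -0.74    0.8632  1.0705]
0.08 [-0.1932  0.6695  0.3114  1.9867 -0.3781  0.5411  0.4583]
3.22 [-0.415   0.2784 -0.157   1.6321  0.0455  1.2347  2.6365]
3.22 [-0.0714  0.5632 -0.2525  2.0426  0.2519  0.5647  2.7173]
3.22 [-0.1708  1.036   1.0809  1.9065 -1.1412  0.9883 -1.5972]
3.22 [-0.1991  1.1277  1.0804  1.6557 -1.1146  1.0924 -1.8347]
3.22 [-0.6966  1.0213  1.0802  2.0125 -1.1909  0.9441 -2.015 ]
0.1
```

```bash
cat >> h.py <<'E'
def probe(arm,w,zs=(.039,.037,.034)):
    q=quat(YAW); P=cw(*WELL[w],.055)
    if np.linalg.norm(arm.get_tool_pos()[:2]-P[:2])>.2: arm.move_to(P,q)
    else: arm.movel(P,feed=.15,rotation=q)
    f0=arm.get_force()[2]; res=None
    for z in zs:
        P[2]=z; arm.movel(P,feed=.04); f=arm.get_force()[2]-f0
        print(w,z,arm.get_tool_pos()[2],"f",round(f,2),round(arm.get_time(),2))
        if f>4: res='tin';break
    else: res='empty'
    P[2]=.055; arm.movel(P,feed=.1); print(w,res)
    return res
E
python3 - <<'E'
from h import *
from rig import arm
p=arm.get_tool_pos(); p[2]=.42; arm.movel(p,feed=.3)
arm.command_gripper(0.0)
arm.move_to(cw(*WELL[2],.40),quat(YAW)); print(arm.get_time())
arm.movel(cw(*WELL[2],.055),feed=.3); print(arm.get_time(),arm.get_finger_gap(),arm.get_tool_pos())
probe(arm,2,(.042,.0405,.039,.0375,.036,.034))
E
```

```text
3.975
5.275 -0.00016580483486506646 [0.4905 0.0381 0.056 ]
2 0.042 0.04166129104624475 f 1.41 6.0
2 0.0405 0.04050961801599774 f 0.8 6.25
2 0.039 0.040035402010774004 f 16.97 6.5
2 tin
```

```bash
python3 - <<'E'
from h import *
from rig import arm
n=0
for w in (1,4,5,6,3):
    n+=probe(arm,w,(.0395,.0388,.036))=='empty'
    if n==2: break
E
```

```text
1 0.0395 0.04002556581966908 f 18.44 7.84
1 tin
4 0.0395 0.039299298167357305 f 0.61 9.19
4 0.0388 0.03892916613549363 f 0.92 9.44
4 0.036 0.03587718890455225 f 1.12 9.69
4 empty
5 0.0395 0.04004117997366606 f 11.96 11.07
5 tin
6 0.0395 0.04004949120639964 f 13.29 12.43
6 tin
3 0.0395 0.03926244003199143 f 0.89 13.78
3 0.0388 0.038898393559942304 f 0.5 14.03
3 0.036 0.03587571927456268 f -0.15 14.28
3 empty
```

```bash
cat >> h.py <<'E'
def pick(arm,P):
    q=quat(YAW)
    p=arm.get_tool_pos();p[2]=.17;arm.movel(p,feed=.3)
    arm.move_to(np.r_[P,.14],q); arm.command_gripper(.044)
    arm.movel(np.r_[P,.037],feed=.15); print("f",arm.get_force(),arm.get_tool_pos())
    arm.command_gripper(0,grip_force=40); print("gap",arm.get_finger_gap(),arm.get_time())
    arm.movel(np.r_[P,.15],feed=.15); print("gap",arm.get_finger_gap(),"f",arm.get_force())
E
python3 - <<'E'
from h import *
from rig import arm
pick(arm,PA)
arm.move_to(cw(*WELL[4],.16),quat(YAW)); print(arm.get_time(),arm.get_finger_gap())
for n in("scene","wrist"):
    p,d=arm.grab_frame(n);cv2.imwrite(f"pics/{n}1.png",p[:,:,::-1])
E
```

```text
f [ 0.6522 -0.2558 -0.1549] [ 0.5782 -0.3187  0.0379]
gap 0.014149303688539465 18.3917
gap 0.014414341508559744 f [-0.8419  0.2803 -1.7956]
20.475 0.014582911022392392
```

View pics/scene1.png

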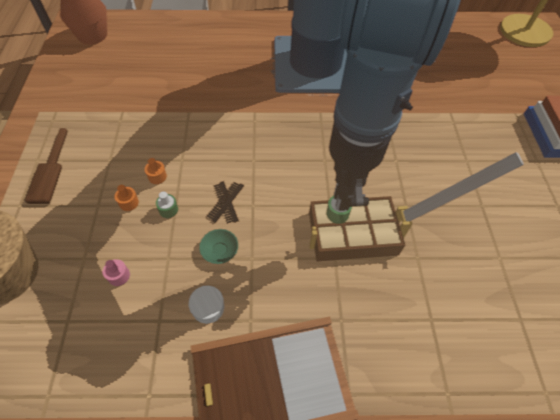

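View pics/wrist1.png

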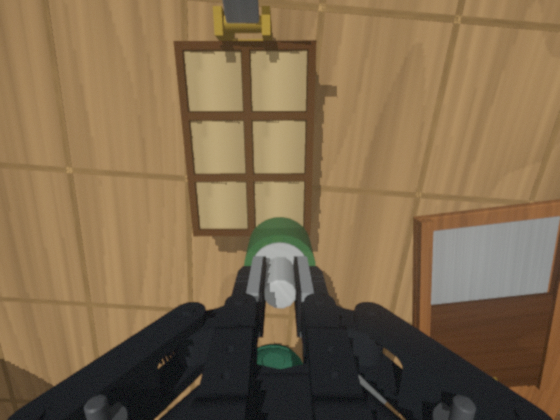

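```bash
python3 - <<'E'
from h import *
from rig import arm
im=cv2.imread("pics/scene1.png");cal=arm.get_calibration("scene");T=arm.get_tool_pos();print(T,cw(*WELL[4],.16))
hsv=cv2.cvtColor(im,cv2.COLOR_BGR2HSV);g=cv2.inRange(hsv,(50,50,25),(95,255,255));g[:, :315]=0;g[240:]=0;g[:190]=0;g[:,375:]=0
ys,xs=np.where(g);print("obs",xs.min(),xs.max(),ys.min(),ys.max(),len(xs))
t=np.linspace(0,6.28,60)
pts=np.concatenate([np.c_[T[0]+r*np.cos(t),T[1]+r*np.sin(t),np.full(60,T[2]-.037+z)] for r,z in((.017,0),(.02,.003),(.02,.034))])
uv=proj(cal,pts);print("exp",uv.min(0),uv.max(0))
o=im.copy()
for a in uv:o[int(a[1]+.5),int(a[0]+.5)]=(0,0,255)
o=cv2.resize(o[160:270,280:430],None,fx=5,fy=5,interpolation=cv2.INTER_NEAREST);cv2.imwrite("pics/o1.png",o)
E
```

```text
[ 0.5458 -0.0118  0.1601] [ 0.5454 -0.0099  0.16  ]
obs 329 349 198 213 48
exp [325.0835 193.2774] [352.0518 223.5601]
```

View pics/o1.png

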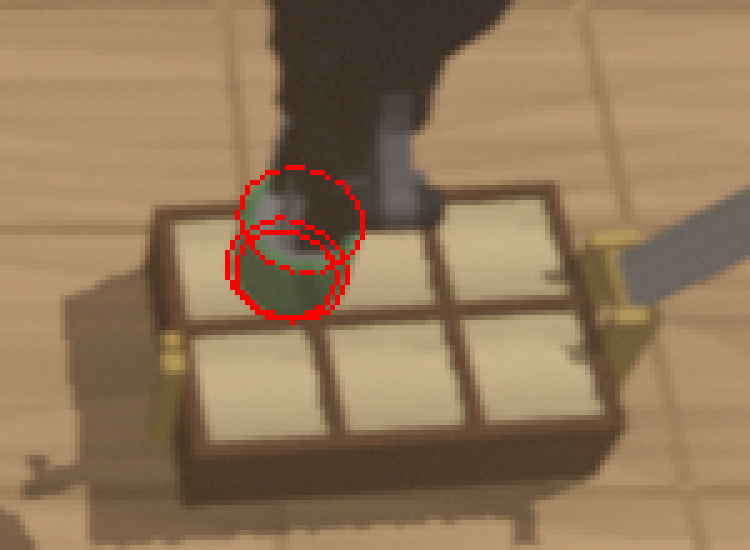

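```bash
cat >> h.py <<'E'
def insert(arm,w):
    q=quat(YAW);P=cw(*WELL[w],.16)
    f0=arm.get_force();m0=arm.get_moment()
    for z in (.085,.076,.068,.058,.049,.0465):
        P[2]=z;arm.movel(P,feed=.1 if z>.08 else .05,rotation=q)
        f=arm.get_force()-f0
        print(z,arm.get_tool_pos()-P,"f",f,"m",arm.get_moment()-m0,round(arm.get_time(),2))
        if np.abs(f).max()>12: print("STOP"); return False
    return True
E
python3 - <<'E'
from h import *
from rig import arm
print(insert(arm,4),arm.get_finger_gap())
E
```

```text
0.085 [ 0.0005 -0.0001  0.0005] f [-0.5201 -0.8655 -0.161 ] m [-0.0785 -0.0446 -0.0339] 21.48
0.076 [-0.0002  0.0001 -0.0002] f [ 0.1808 -0.8074 -0.4079] m [ 0.0028 -0.0074 -0.0372] 21.81
0.068 [-0.0003 -0.     -0.0004] f [-1.0597 -0.8323 -0.7079] m [ 0.0859  0.03   -0.0443] 22.12
0.058 [-0.0004 -0.     -0.0004] f [ 0.075  -0.9662 -0.7476] m [ 0.0104 -0.0197 -0.0994] 22.47
0.049 [-0.     -0.     -0.0003] f [ 0.8797 -0.7944 -0.0619] m [ 0.0254 -0.0787 -0.0783] 22.8
0.0465 [ 0.0003 -0.0001  0.001 ] f [-3.3097  0.0483 12.3628] m [ 0.0591  0.6846 -0.0383] 23.05
STOP
False 0.01412530561454759
```

```bash
cat >> h.py <<'E'
def release(arm):
    p=arm.get_tool_pos();p[2]=.0485;arm.movel(p,feed=.05)
    arm.command_gripper(.03); p[2]=.17;arm.movel(p,feed=.25); print("rel",arm.get_time())
E
python3 - <<'E'
from h import *
from rig import arm
release(arm)
pick(arm,PB)
p,d=arm.grab_frame("scene");cv2.imwrite("pics/scene2.png",p[:,:,::-1])
o=p[:,:,::-1][180:280,295:430];cv2.imwrite("pics/o2.png",cv2.resize(o,None,fx=5.5,fy=5.5,interpolation=cv2.INTER_CUBIC))
E
```

```text
rel 24.2333
f [ 1.0706 -0.0251  0.4566] [ 0.4626 -0.3324  0.0377]
gap 0.014437062707468645 27.2417
gap 0.014492604583332057 f [-0.1836  0.3162 -2.0834]
```

View pics/o2.png

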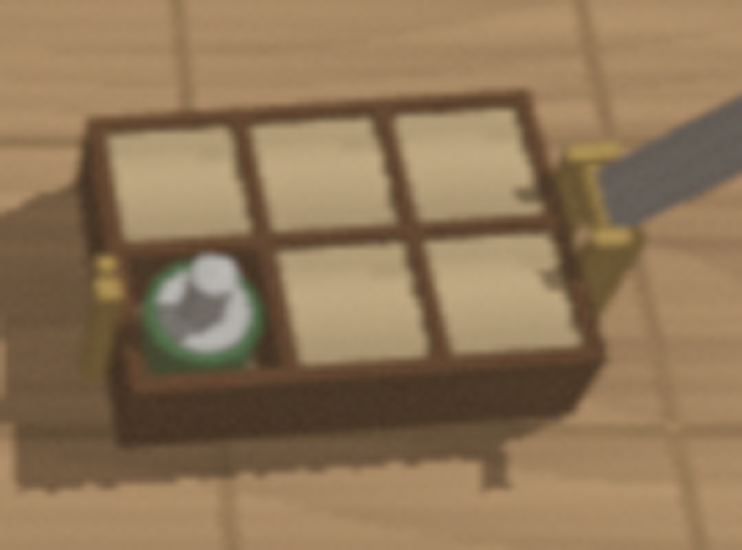

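View pics/scene2.png

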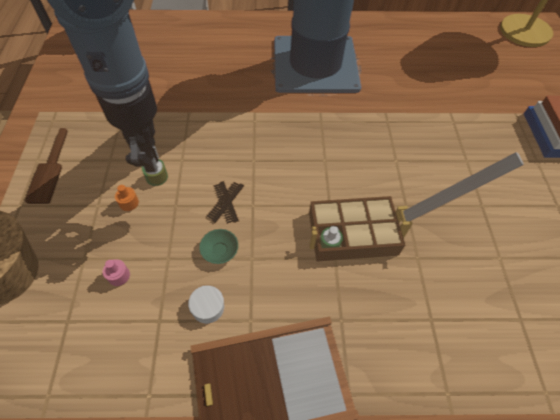

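Pot A sits home in well 4 (stopper near crop 213,272); pot B is in the gripper.

```bash
python3 - <<'E'
from h import *
from rig import arm
arm.move_to(cw(*WELL[3],.16),quat(YAW)); arm.sleep(.2)
p,d=arm.grab_frame("scene")
im=np.ascontiguousarray(p[:,:,::-1]);cal=arm.get_calibration("scene");T=arm.get_tool_pos();print(T-cw(*WELL[3],.16))
t=np.linspace(0,6.28,60)
pts=np.concatenate([np.c_[T[0]+r*np.cos(t),T[1]+r*np.sin(t),np.full(60,T[2]-.037+z)] for r,z in((.017,0),(.02,.003),(.02,.034))])
for a in proj(cal,pts):im[int(a[1]+.5),int(a[0]+.5)]=(0,0,255)
cv2.imwrite("pics/o3.png",cv2.resize(im[160:270,280:430],None,fx=5,fy=5,interpolation=cv2.INTER_NEAREST))
E
```

```text
[ 0.0002 -0.0008  0.    ]
```

View pics/o3.png

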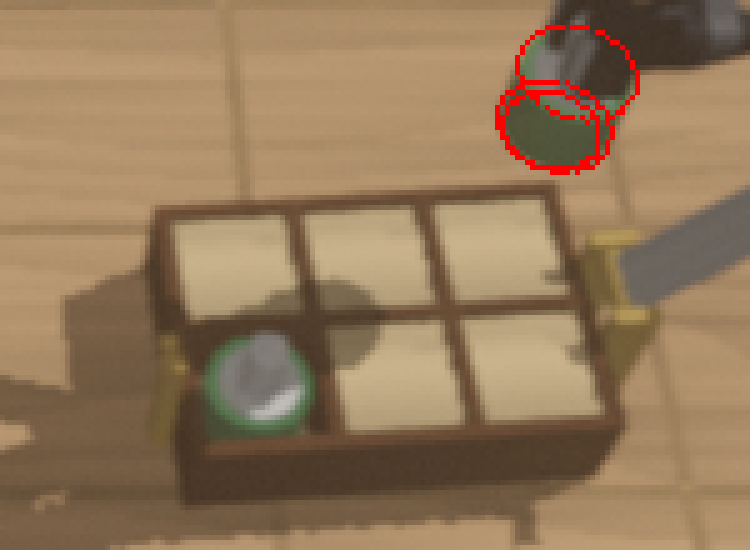

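```bash
python3 - <<'E'
from h import *
from rig import arm
insert(arm,3)
if arm.get_tool_pos()[2]<.0485:
    release(arm)
    p,d=arm.grab_frame("scene");o=p[:,:,::-1][180:280,295:430];cv2.imwrite("pics/o4.png",cv2.resize(o,None,fx=5.5,fy=5.5,interpolation=cv2.INTER_CUBIC))
E
```

```text
0.085 [ 0.0005 -0.      0.0004] f [ 0.0136 -0.4304  0.5272] m [ 0.041  -0.0143  0.0041] 30.9
0.076 [-0.0002  0.     -0.0002] f [-0.4085  0.6157  0.6999] m [ 0.0504  0.047  -0.0179] 31.23
0.068 [-0.0003 -0.0001 -0.0004] f [0.5294 0.8312 0.8345] m [ 0.0517  0.1039 -0.0392] 31.54
0.058 [-0.0003 -0.0001 -0.0004] f [-0.8151  0.561   1.1015] m [0.0693 0.0964 0.0304] 31.89
0.049 [-0.0003 -0.0001 -0.0003] f [-0.5206  0.0763 -0.1142] m [0.067  0.0974 0.0037] 32.23
0.0465 [ 0.0002 -0.      0.0007] f [-3.6558  0.743  13.1208] m [-0.024   0.7664  0.0096] 32.48
STOP
rel 33.6583
```

View pics/o4.png

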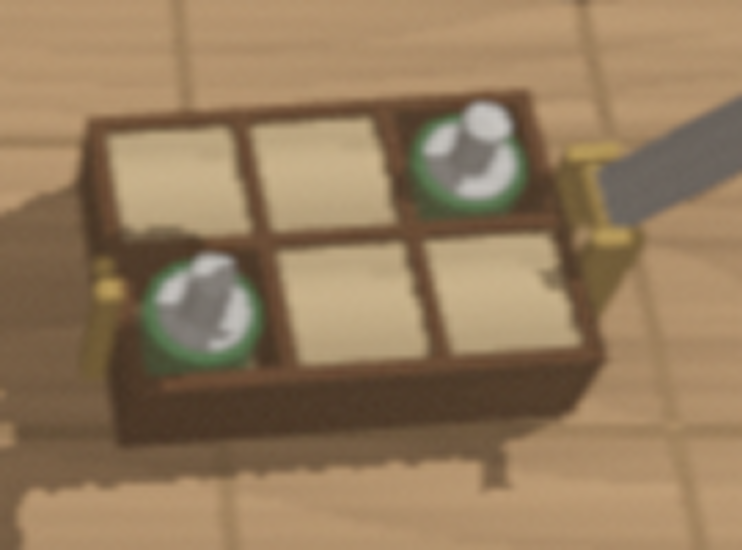

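```bash
cat >> h.py <<'E'
GO=.0187-.002
def kp(th,dz=0): return cw(0,.09-.2*np.cos(th),.051+.2*np.sin(th)-GO+dz)
E
python3 - <<'E'
from h import *
from rig import arm
q=quat(YAW);T=2.265
p=arm.get_tool_pos();p[2]=.33;arm.movel(p,feed=.4)
arm.command_gripper(.05)
P=kp(T);P[2]=.33;arm.movel(P,feed=.3,rotation=q)
arm.movel(kp(T),feed=.15);print(arm.get_time(),arm.get_force())
p,d=arm.grab_frame("wrist");cv2.imwrite("pics/w5.png",p[:,:,::-1])
p,d=arm.grab_frame("scene");cv2.imwrite("pics/s5.png",p[100:240,340:560,::-1].repeat(3,0).repeat(3,1))
E
```

```text
36.4 [-0.315  -0.2287  0.294 ]
```

View pics/w5.png

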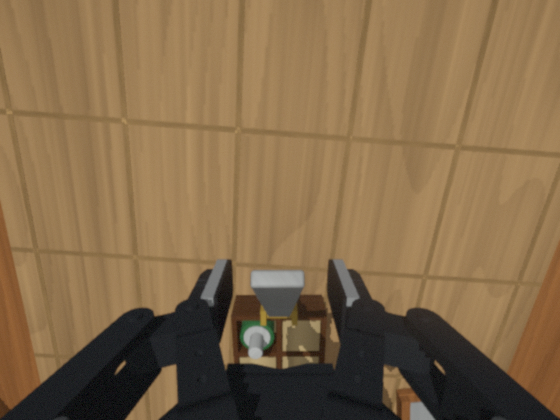

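View pics/s5.png

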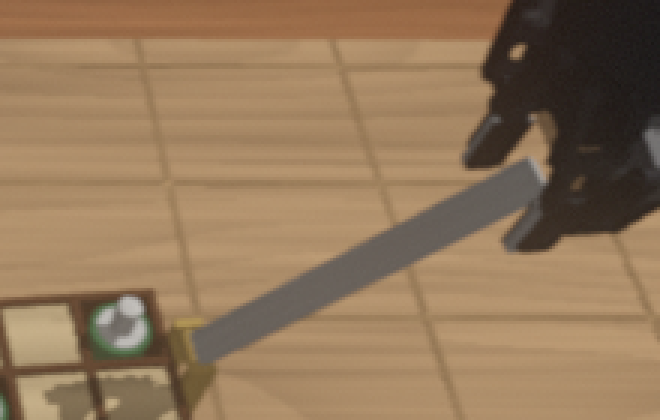

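The bar's end (wrist view, cols 252–305) is centred between the pads (230–330). Pinch and swing.

```bash
python3 - <<'E'
from h import *
from rig import arm
T=2.265
arm.command_gripper(0,grip_force=25);print("gap",arm.get_finger_gap(),arm.get_time(),arm.get_force())
for th in np.linspace(T,.35,13)[1:]:
    arm.movel(kp(th),feed=.15); f=arm.get_force()
    print(round(th,2),f,round(arm.get_finger_gap(),4),round(arm.get_time(),2))
    if np.abs(f).max()>25: print("STOP");break
p,d=arm.grab_frame("scene");cv2.imwrite("pics/s6.png",p[:,:,::-1])
E
```

```text
gap 0.02353037738283142 36.8417 [-2.5132  1.627   3.0687]
2.11 [-2.9521  1.0674  4.4602] 0.0234 37.21
1.95 [-3.6401 -0.1326  4.1227] 0.0238 37.58
1.79 [-3.0102 -1.435   5.7465] 0.0233 37.94
1.63 [-3.4006 -2.4741  4.5917] 0.0233 38.31
1.47 [-2.3899 -1.4716  3.2921] 0.0234 38.67
1.31 [-3.303  -1.0843  2.7207] 0.0232 39.04
1.15 [-4.5861 -1.3219  2.694 ] 0.0232 39.41
0.99 [-4.8268 -1.6968  2.896 ] 0.0236 39.77
0.83 [-4.6018 -2.2021  3.5709] 0.0237 40.14
0.67 [-3.7027 -4.2265  3.7767] 0.0234 40.51
0.51 [-4.404  -5.5819  3.767 ] 0.0232 40.88
0.35 [-4.8491 -6.003   3.2015] 0.0234 41.24
```

View pics/s6.png

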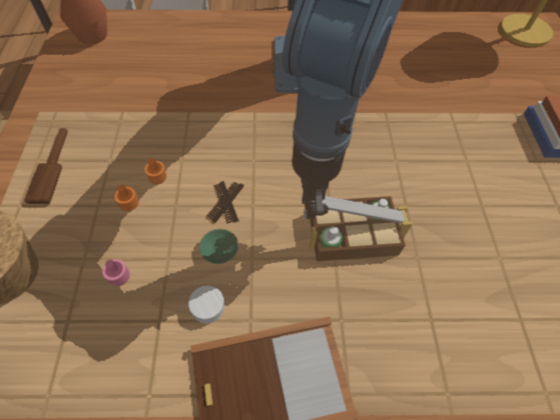

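```bash
python3 - <<'E'
from h import *
from rig import arm
arm.command_gripper(0,grip_force=50)
for th in (.2,.1,.06,.03,.0,-.01):
    arm.movel(kp(th),feed=.08); f=arm.get_force()
    print(round(th,2),f,round(arm.get_tool_pos()[2]-kp(th)[2],4),round(arm.get_finger_gap(),4),round(arm.get_time(),2))
    if np.abs(f).max()>35: print("STOP");break
E
```

```text
0.2 [-5.1572 -7.1509  2.05  ] 0.0008 0.023 42.03
0.1 [-4.3169 -5.828   1.9694] 0.0007 0.0235 42.43
0.06 [-4.9008 -6.9363  2.7106] 0.0007 0.0233 42.68
0.03 [-4.5414 -7.2492  1.5969] 0.0007 0.0237 42.93
0.0 [-4.6941 -5.9811  0.8506] 0.0007 0.0233 43.18
-0.01 [-5.105  -7.7741  1.4039] 0.0009 0.0234 43.43
```

```bash
python3 - <<'E'
from h import *
from rig import arm
for th in (-.02,-.03,-.04,-.05,-.06):
    arm.movel(kp(th),feed=.05); f=arm.get_force()
    print(round(th,2),f,round(arm.get_tool_pos()[2]-kp(th)[2],4),round(arm.get_time(),2))
    if f[2]>12: print("STOP");break
for n in("scene","top"):
    p,d=arm.grab_frame(n);np.savez(n+"7.npz",p=p,d=d)
    o=p[:,:,::-1][180:280,280:430] if n=="scene" else p[:,:,::-1][170:270,150:300]
    cv2.imwrite(f"pics/{n}7.png",cv2.resize(o,None,fx=5,fy=5,interpolation=cv2.INTER_CUBIC))
E
```

```text
-0.02 [-5.5371 -7.0816  0.7838] 0.0009 43.68
-0.03 [-6.2118 -7.0976  2.8253] 0.0009 43.93
-0.04 [-5.4188 -7.1676  2.53  ] 0.0009 44.18
-0.05 [-4.3403 -7.8541 -3.019 ] 0.0006 44.43
-0.06 [-3.9861 -7.6351 -2.2074] 0.0006 44.68
```

View pics/scene7.png

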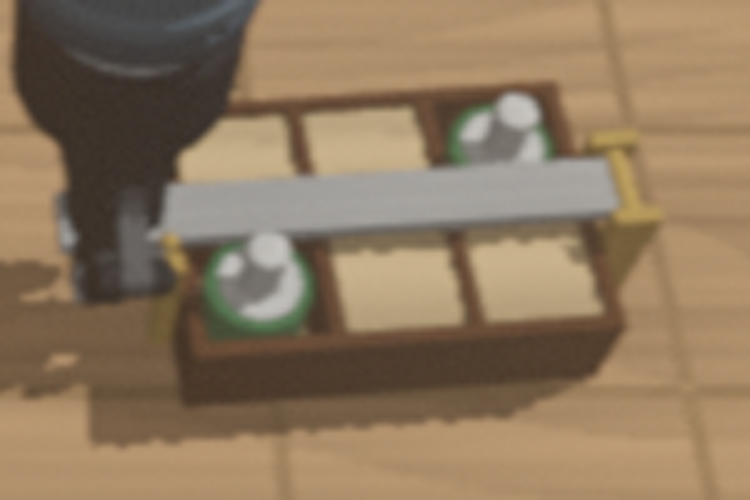

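```bash
python3 - <<'E'
from h import *
from rig import arm
for th in (-.065,-.07,-.075,-.08,-.085):
    arm.movel(kp(th),feed=.05); f=arm.get_force()
    print(round(th,3),f,round(arm.get_tool_pos()[2],4),round(arm.get_time(),2))
    if f[2]>12: print("STOP");break
d=np.load("top7.npz")["d"];cal=arm.get_calibration("top");K=cal["intrinsics"];Rm=R.from_quat(cal["attitude"]).as_matrix()
v,u=np.mgrid[:420,:560];X=(np.stack([(u-K[0,2])/K[0,0]*d,(v-K[1,2])/K[1,1]*d,d],-1)@Rm.T+cal["origin"]).reshape(-1,3)
C=np.c_[(X[:,:2]-CT)@Rc,X[:,2]]
for y in (.07,.05,.03,.01,-.01,-.03,-.05):
    m=(abs(C[:,0])<.008)&(abs(C[:,1]-y)<.008)&(C[:,2]<.12);print(y,np.median(C[m,2]) if m.any() else None)
E
```

```text
-0.065 [-3.481  -6.8406 -1.0145] 0.022 45.03
-0.07 [-4.6672 -6.9409  0.9163] 0.0212 45.28
-0.075 [-4.9383 -7.3373  6.1805] 0.0206 45.53
-0.08 [-8.825  -6.632  14.7591] 0.0202 45.78
STOP
0.07 None
0.05 None
0.03 None
0.01 None
-0.01 None
-0.03 None
-0.05 None
```

```bash
python3 - <<'E'
from h import *
from rig import arm
arm.command_gripper(.038); p=arm.get_tool_pos();p[2]=.15;arm.movel(p,feed=.2)
p[2]=.25; p[:2]=cw(0,-.25,0)[:2]; arm.movel(p,feed=.3); arm.sleep(.3); print(arm.get_time(),arm.get_force())
for n in("scene","top"):
    p,d=arm.grab_frame(n);np.savez(n+"8.npz",p=p,d=d)
    cv2.imwrite(f"pics/{n}8f.png",p[:,:,::-1])
    o=p[:,:,::-1][180:280,280:430] if n=="scene" else p[:,:,::-1][170:270,150:300]
    cv2.imwrite(f"pics/{n}8.png",cv2.resize(o,None,fx=5,fy=5,interpolation=cv2.INTER_CUBIC))
    cal=arm.get_calibration(n);K=cal["intrinsics"];Rm=R.from_quat(cal["attitude"]).as_matrix()
    v,u=np.mgrid[:420,:560];X=(np.stack([(u-K[0,2])/K[0,0]*d,(v-K[1,2])/K[1,1]*d,d],-1)@Rm.T+cal["origin"]).reshape(-1,3)
    C=np.c_[(X[:,:2]-CT)@Rc,X[:,2]]
    for y in (.07,.04,0,-.04,-.07,-.1,-.115):
        m=(abs(C[:,0])<.008)&(abs(C[:,1]-y)<.006)&(C[:,2]<.12);print(n,y,np.median(C[m,2]) if m.any() else None,m.sum())
    for w in (3,4):
        m=(np.hypot(C[:,0]-WELL[w][0],C[:,1]-WELL[w][1])<.03)&(C[:,2]<.1)&(abs(C[:,0])>.013);print(w,"top z",np.percentile(C[m,2],97))
E
```

```text
47.9167 [ 0.6129 -0.1978 -0.1358]
scene 0.07 0.05455589705613639 47
scene 0.04 0.05478239323001266 47
scene 0 0.054813163550855526 46
scene -0.04 0.05486575758664336 48
scene -0.07 0.0545789148256115 64
scene -0.1 0.05346539268662276 91
scene -0.115 0.0529732245260543 96
3 top z 0.07049490078684799
4 top z 0.06991995612322545
top 0.07 0.055950895778784315 37
top 0.04 0.05590213131828736 42
top 0 0.0559303884742971 37
top -0.04 0.05584965523937613 44
top -0.07 0.05559971485740389 39
top -0.1 None 0
top -0.115 None 0
3 top z 0.07154373695386713
4 top z 0.07174925344313104
```

View pics/scene8.png

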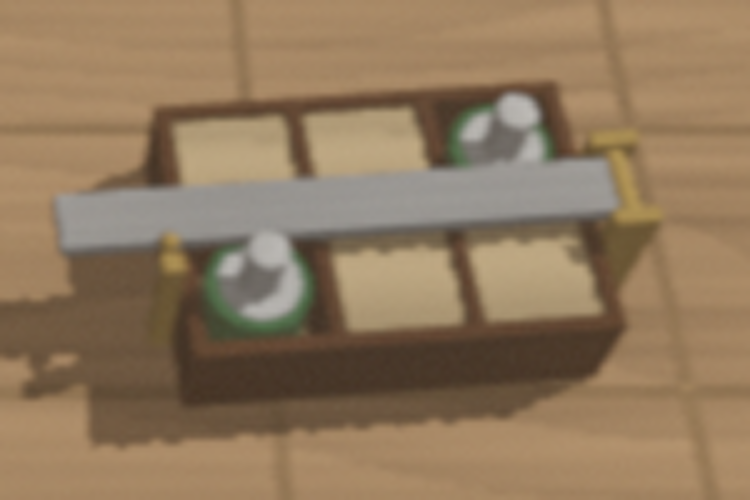

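View pics/scene8f.png

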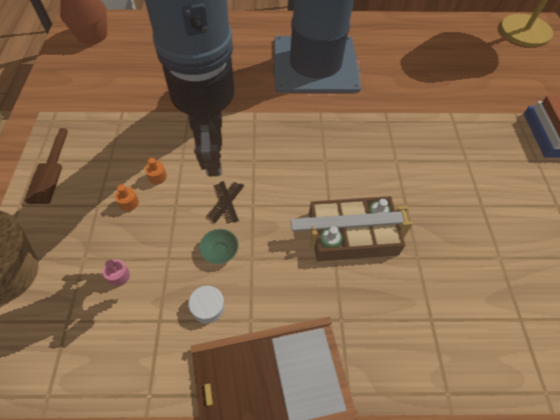

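View pics/top8.png

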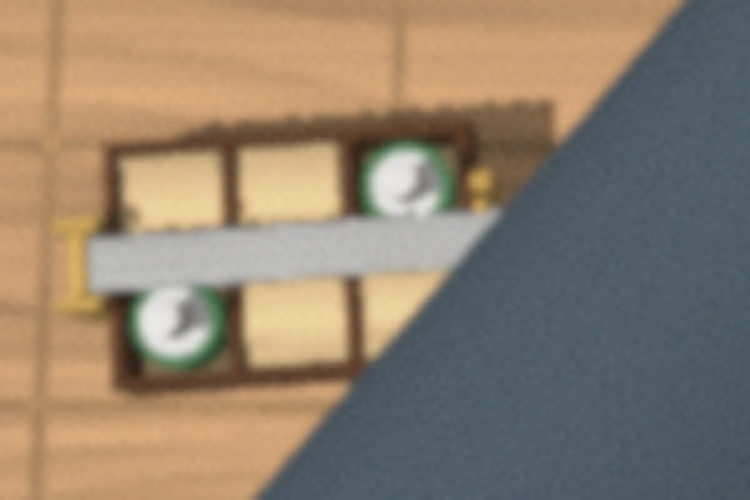

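```bash
python3 -c "
from rig import arm
arm.finish_job();print(arm.get_time())"
```

```text
the job is handed in; nothing more can be done
the job is handed in; nothing more can be done
```

The job is done and handed in, at about 48 s of the 72 s allowed. I felt all six lids: wells 3 and 4 sank, and wells 1, 2, 5 and 6 stopped hard. One green pot went upright into well 4, then the other into well 3. Each was pushed until it stopped at about 12–13 N. I then swung the keeper bar over, past its catch and down to its stop, and let go.

**Last checks:**
- **Bar:** it reads level at 0.053–0.056 m (0.055 m expected), and the catch nub sits over its +x edge. The top camera could not see the bar's last few centimetres because the arm was in the way.
- **Pots:** the stopper tops read 0.070–0.072 m, against 0.070 m when fully home.
- **Other objects:** the combs, tin, dish and look-alikes look unmoved in the scene view; I did not measure them. The tool-force reading after release was near zero.
- **One disagreement:** the gripper had to go about 15 mm lower than I computed for the shut bar. The snap showed as a force change from +2.5 to −3 N before the stop, so the bar sat higher in the grip than I had assumed.

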